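Set the slide to the distance piece, taking up its backlash

ROBOT

A 6-joint arm with a two-finger parallel gripper is mounted at the origin on the work surface. World frame = base frame: x ahead of the robot, y to its left, z up, the work surface at z = 0. Lengths are in m, angles in rad, forces in N, time in s.
With the tool pointing down it reaches from about 0.25 to 0.725 m from the base axis. Payload 4 kg.
Tool frame: the origin (TCP) lies between the finger pads; the fingertips stand 8 mm ahead of it and the grasp point (between the pads) lies 11 mm behind it; z points along the fingers, y is the direction in which the jaws open and shut (so a half turn about z gives the same grasp; the last joint's range is limited). The gripper opens to 85 mm and grips with 20 to 120 N. Pads are 22 mm wide; open, the fingers measure 114 mm over their backs; the gripper's body (76 mm by 85 mm) begins 54 mm behind the grasp point. The pads swing forward as they close: fully open they stand 13 mm farther back than shut.
Start: joints at [-1.221, 0.241, 0.005, 1.335, 0, 1.571], TCP at [0.171, -0.47, 0.239] pointing down, gripper open.
Joint ranges: [-2.72, 2.72], [-1.05, 1.87], [-1.09, 1.28], [-1.99, 2.15], [-1.42, 1.44], [-3.14, 3.14]. Speed limits (rad/s): [2.79, 2.79, 3.14, 3.14, 3.14, 3.14].

INTERFACE

Orientations are given as a unit quaternion [x, y, z, w].
In Python, from workcell import * gives the robot as it stands.
- The arm moves only by the tool send_rows, never from a script. Its argument "increments" is a list that holds one entry, the list of rows, each a list of 6 numbers: the shift along the tool's x, y, z in units of 50 mm (1.0 is 50 mm), then the turn, a rotation vector about the tool's x, y, z in units of 10 degrees (1.0 is 10 degrees). In form: [[[x, y, z, ax, ay, az], ...]]. A call has 1 to 8 rows; each row shifts and turns the commanded pose from where the row before left it, along the tool's axes as they then stand; what a row does not reach is not made up. A row lasts 1/8 s, in which the tool goes at most 62.5 mm and 10.7 degrees, less where a joint would pass 70% of its speed; a pose out of reach is approached as far as the arm can. A call with a number of a shift or a turn outside -1 to 1 is refused whole. A call with a gripper value outside its range is refused whole. "grip" is the closure, from 0 (fully open) to 1 (shut), set as the call begins (left out, the last holds). The fingers move at their own pace and stop on an object; the grip force is fixed at half the most. Time passes only in rows, so rows that do not move let the fingers close. It gives the time, the measured TCP pose, the force and the opening at its end, in the units of the state.
- get_obs(): the state, without advancing time (a new reading comes with each control period).
- camera(name): name is "side" or "top" or "wrist"; returns a dict with "color" (400x640x3 uint8, red, green, blue), "z_map" (400x640 float32, m along the optical axis (not along the pixel's ray), 0 where there is no reading), "intrinsics" (3x3 intrinsics, pixels), "pose" (4x4, takes a point from camera to world coordinates); the wrist camera has in their place "mount" (4x4, takes a point from camera to tool coordinates, whose origin is the TCP and whose axes are the flange's). Camera axes: x right, y down, z forward; pixel columns grow to the right and rows downward; lengths in m; the calibration is good to about 2 mm. A picture is of the moment at which its call begins: read the wrist's pose just before it.
- job_done(): hands the job in, once; it reports no verdict.
The state is a dict: "clock": time; "joint_pos": joint angles; "joint_vel": joint speeds; "tau": joint torques, N m; "eef_pos": TCP position; "tool_rot": TCP orientation; "ft_force": force on the tool from outside, world axes, zero at the start; "ft_torque": the same for the moment, N m; "grip_width": finger opening in m.
Only numpy, scipy, OpenCV 4.12 (cv2) and the standard library are available. Lean on these libraries where they do the work, as an engineer would, in place of code of your own. Each camera call takes 0.05 s, during which the arm holds its last target.

TASK

The jaw of the bench setting slide stands too close to its fixed anvil: draw it well back by its handle, then lay the longer of the two square-ended steel distance pieces flat and square on the bed between jaw and anvil and let go of it. Then push the handle in the closing direction, through its free play, until the piece is nipped against the anvil with about 10 N (never over 25 N) for a moment; do not ease the handle back, and if you overdo it, draw back clear and come up again. Let go, leaving the piece nipped and the play still taken up in the closing direction, and leave everything else on the bench where it is.

Things in the scene. Friction and masses are not known exactly. Their poses are not given: they have to be found in the camera images.
- seat (a point): Point on the setting slide: on top of its bed, on the centre line, at the anvil's nominal face. y runs along the bed from jaw to anvil (the closing direction), z up. The bed is level, 45 mm above the bench, 54 mm wide, and runs from the anvil under the jaw. The cast base is 100 x 360 x 22 mm, fixed to the bench at a different place and angle each time.
- block_top (a point): Middle of the top of the fixed cast block (54 x 24 x 50 mm) at the +y end of the bed, which holds the anvil: a steel face plate 46 mm wide, 12 mm thick, 46 mm tall, on a locked spindle. The plate does not move in use, but it has been adjusted: its true face stands anywhere within 7 mm of seat along y, to be found by feel. Axes as seat.
- jaw_face (a point): Foot of the face of the moving jaw, a block with a flat steel face towards the anvil: 54 mm wide, 35 mm thick, 51 mm tall above the bed, carried on the grey carriage. The point is on the centre line of the bed, in the plane of its face; axes as seat.
- slide (a joint): Position of the jaw's carriage along the bed, m: 0 fully drawn back, larger = nearer the anvil, up to 0.092. The gap from jaw to anvil is 0.140 m minus this, give or take the 7 mm of the anvil's adjustment. The carriage drags with about 4 N of friction and stays where it is left. At the start the gap is 43 to 67 mm, too small for the long piece.
- handle (a joint): Free play (backlash) of the handle on its carriage, m: 0 to 0.008. The handle first slides through this play with about 1 N of drag, moving nothing; at 0.008 it bears in the closing direction and pushes the carriage towards the anvil, at 0 it bears the other way and draws the carriage back. It stays where it is left.
- post (a point): Point on the axis of the handle's upright round steel post, 16 mm diameter, 25 mm below its top; a good height to pinch it from above. The post stands free for 68 mm (from 80 to 148 mm above the bench) at the rear of the carriage, 104 to 112 mm behind the jaw face. Axes as seat: push along +y to close, -y to draw back.
- long_piece_mid (a point): Centre of the longer steel distance piece: 70 mm long along its y axis, with 36 x 36 mm square ends each 12 mm thick and a round waist 22 mm in diameter between them (46 mm long); 0.3 kg; centre 18 mm above what it lies on. The jaw pushes it along the bed against the anvil if it lies a little short of it.
- short_piece_mid (a point): Centre of the shorter distance piece, the same shape but 48 mm long; not wanted, leave it.
- big_nut: Loose hexagon nut, 36 mm across and 18 mm tall; a bystander, origin at its underside's centre. Leave it.
- studbolt: Bolt standing on its head, 69 mm tall; a bystander, origin at its underside's centre. Leave it.
- wrench: Wrench lying on the bench; a bystander, origin at its underside's centre. Leave it.
- driver: Screwdriver lying on the bench; a bystander, origin at its underside's centre. Leave it.
- oil: White bottle, 150 mm tall; a bystander, origin at its underside's centre. Leave it.
- collar: Steel ring, 64 mm across, 22 mm tall; a bystander, origin at its underside's centre. Leave it.
- tray: Grey divided tray, 120 x 90 x 30 mm; a bystander, origin at its underside's centre. Leave it.
Things that resemble listed ones, but are neither listed nor needed, are in the scene too. What is shaped like the part that bears long_piece_mid but blue or turquoise is not meant.

How it is judged:
On the way, in this order (a step that is already met when the one before it is completed fails the run):
1. the jaw is drawn back so that the gap clears the long piece (nominally over 82 mm) (value of joint slide below 0.058 m), for 0.1 s.
2. the long piece lies flat and square on the bed between jaw and anvil, within 10 mm of the centre line, let go, the jaw not yet pressing (x of long_piece_mid in the frame of seat between -0.01 and 0.01 m and z of long_piece_mid in the frame of seat between 0.0145 and 0.0215 m and angle between the y axis of long_piece_mid and the y axis of seat, either way round below 0.1 rad and y of long_piece_mid in the frame of seat between -0.105 and -0.0255 m and value of joint slide below 0.061 m and contact force between the fingers and anything else below 0.3 N), for 0.1 s.
3. with the handle bearing in the closing direction, the piece is pressed against the anvil with 6 to 16 N (x of long_piece_mid in the frame of seat between -0.01 and 0.01 m and z of long_piece_mid in the frame of seat between 0.0145 and 0.0215 m and angle between the y axis of long_piece_mid and the y axis of seat, either way round below 0.1 rad and y of long_piece_mid in the frame of seat between -0.0445 and -0.0255 m and contact force between anvil_c0 and anything else between 6 and 16 N and value of joint handle above 0.007 m), for 0.2 s.
At the end, for the whole second after the job is handed in: The long piece lies flat on the bed, square (within 0.1 rad) and within 10 mm of the centre line, touching both anvil and jaw and still nipped (over 0.3 N at each), at rest; the handle's free play is taken up in the closing direction (joint handle over 6.5 of 8 mm); all is let go (x of long_piece_mid in the frame of seat between -0.01 and 0.01 m and z of long_piece_mid in the frame of seat between 0.0145 and 0.0215 m and angle between the y axis of long_piece_mid and the y axis of seat, either way round below 0.1 rad and y of long_piece_mid in the frame of seat between -0.0445 and -0.0255 m and value of joint handle above 0.0065 m and contact force between each of anvil_c0, slide_c0 and anything else above 0.3 N and velocity of joint slide below 0.005 m/s).
It fails at once if anvil or jaw pressed with more than 25 N (contact force between any of anvil_c0, slide_c0 and anything else above 25 N).
It fails at once if the short piece moved by more than 20 mm (distance of short_piece_mid from where it was at the start of the episode above 0.02 m).
It fails at once if a bystander moved by more than 30 mm (distance of any of big_nut, studbolt, wrench, driver, oil, collar, tray from where it was at the start of the episode above 0.03 m).
It also fails if it takes over 72 s, if anything falls off the work surface, if the arm or the gripper's body presses on something with over 40 N, if the wrist force passes 120 N, or if a joint passes its speed limit or range.

## Working session

There is one attempt and no reset: what is moved stays moved. The work goes in short steps, Python scripts to look and compute and a tool call to move; the robot and the scene stay as the last step left them, time stands still between calls to the robot, and variables do not carry over. Pictures are saved under pics/ and viewed, and the job is handed in when it is done.

Besides the shell and the picture viewer there is one more tool, called after "Request:" by a JSON object that holds its "api" and its "payload", one argument or row to a line. send_rows: Moves the arm, as the interface text tells. Its arguments: {"type":"object","properties":{"increments":{"type":"array"},"grip":{"type":"number"}},"required":["increments"]}

```bash
ls; mkdir -p pics
python3 - <<'E'
from workcell import *
import cv2,numpy as np
o=get_obs(); print(o)
for n in ["side","top"]:
    c=camera(n); cv2.imwrite(f"pics/{n}0.png",c["color"][:,:,::-1]); np.savez(f"pics/{n}0.npz",**c)
    print(n,c["intrinsics"],c["pose"])
E
```

```text
pics
{'clock': 0.0, 'joint_pos': array([-1.22101215e+00,  2.41368014e-01,  3.72229148e-03,  1.33522569e+00,
       -2.34273435e-05,  1.57078233e+00]), 'joint_vel': array([-0.00268413, -0.00065222, -0.00055594, -0.00114428,  0.00014235,
        0.0003758 ]), 'tau': array([ 1.38797430e-03, -3.72321868e+01,  2.52406669e+01,  1.70319871e-02,
        9.70013002e-05, -2.07050999e-05]), 'eef_pos': array([ 0.17112625, -0.46913694,  0.23843468]), 'tool_rot': array([ 9.84743571e-01,  1.74008684e-01, -1.92062091e-04, -1.01967776e-03]), 'ft_force': array([-0.13421558,  0.59687809,  0.29379081]), 'ft_torque': array([-0.06545117,  0.03302773,  0.00278461]), 'grip_width': 0.08520238091435905}
side [[368.19914246   0.         315.40560277]
 [  0.         368.19914246 199.26788257]
 [  0.           0.           1.        ]] [[ 0.9995237  -0.00956225  0.02934178  0.47072756]
 [-0.02790346 -0.68616271  0.72691274 -0.7320527 ]
 [ 0.01318231 -0.72738525 -0.68610271  0.79883175]
 [ 0.          0.          0.          1.        ]]
top [[410.71764077   0.         322.60223843]
 [  0.         410.71764077 195.7768705 ]
 [  0.           0.           1.        ]] [[ 0.00859257 -0.98250499  0.18603792  0.3171546 ]
 [-0.9998366  -0.00548246  0.01722563 -0.00215345]
 [-0.01590432 -0.18615554 -0.98239156  1.17864862]
 [ 0.          0.          0.          1.        ]]
```

View pics/top0.png

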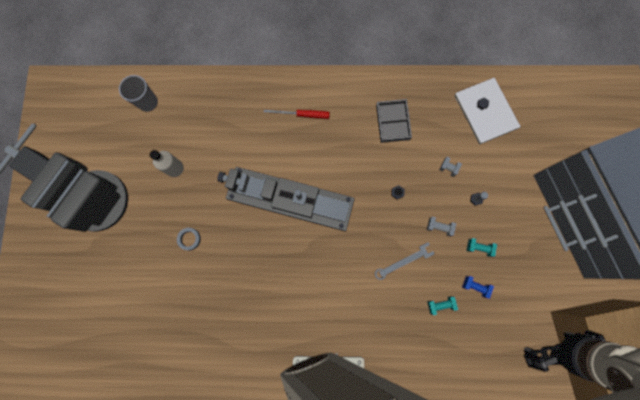

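View pics/side0.png

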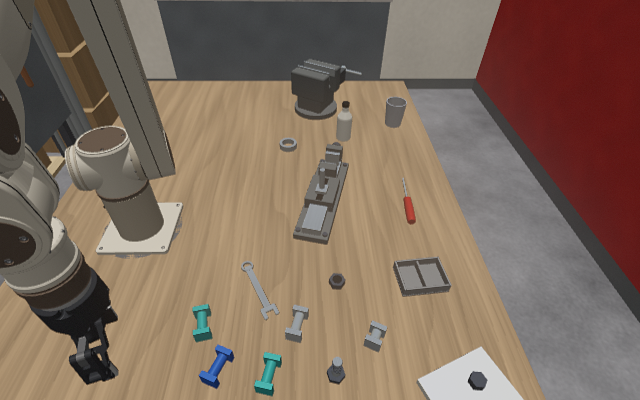

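Candidates in the top view: grey dumbbell at (441,226), which looks longer; grey at (450,166), shorter; turquoise at (482,247) and (443,305), and blue at (478,287), all excluded by colour. The slide runs from its anvil at (236,181) to its rear at (345,212). I'll check these with close crops and depth.

```bash
cat > h.py <<'E'
import numpy as np, cv2
def cloud(c,pose=None):
    z=c["z_map"];K=c["intrinsics"];P=c["pose"] if pose is None else pose
    v,u=np.mgrid[0:z.shape[0],0:z.shape[1]]
    p=np.stack([(u-K[0,2])/K[0,0]*z,(v-K[1,2])/K[1,1]*z,z],-1)
    return p@P[:3,:3].T+P[:3,3]
def rect(pts):
    (c,s,a)=cv2.minAreaRect((pts[:,:2]*1000).astype(np.float32)); return c,s,a
E
python3 - <<'E'
from h import *
c=dict(np.load("pics/top0.npz")); W=cloud(c); im=c["color"][:,:,::-1]
a=cv2.resize(im[150:245,205:365],(800,475),interpolation=cv2.INTER_CUBIC)
b=cv2.resize(im[140:320,370:530],(640,720),interpolation=cv2.INTER_CUBIC)
cv2.imwrite("pics/a.png",a);cv2.imwrite("pics/b.png",cv2.resize(b,(533,600)))
for n,(x0,x1,y0,y1) in dict(long=(422,462,212,240),short=(436,466,152,180)).items():
    p=W[y0:y1,x0:x1].reshape(-1,3); q=p[(p[:,2]>0.012)]
    print(n,len(q),q.mean(0),q[:,2].max(),rect(q), rect(q[q[:,2]>0.012]))
# slide heights
p=W[150:245,205:365]; 
for z0,z1 in [(.015,.03),(.04,.05),(.05,.075),(.075,.09),(.09,.1),(.1,.12),(.12,.16)]:
    m=(p[...,2]>z0)&(p[...,2]<z1); q=p[m]
    if len(q): print(z0,z1,len(q),q.mean(0),rect(q))
c=dict(np.load("pics/side0.npz")); im=c["color"][:,:,::-1]
cv2.imwrite("pics/c.png",cv2.resize(im[140:245,280:360],(457,600),interpolation=cv2.INTER_CUBIC))
E
```

```text
long 285 [ 0.45009678 -0.31280243  0.033825  ] 1.178648615936008 ((405.7684631347656, -171.44671630859375), (66.22040557861328, 376.38470458984375), 17.650712966918945) ((405.7684631347656, -171.44671630859375), (66.22040557861328, 376.38470458984375), 17.650712966918945)
short 204 [ 0.6219613  -0.34585975  0.03683648] 1.178648615936008 ((469.9215087890625, -193.7902374267578), (53.87464904785156, 487.1827392578125), 44.87112045288086) ((469.9215087890625, -193.7902374267578), (53.87464904785156, 487.1827392578125), 44.87112045288086)
0.015 0.03 1356 [0.51722187 0.10576085 0.02187771] ((531.0045166015625, 113.87674713134766), (360.547119140625, 100.74906921386719), 75.21668243408203)
0.04 0.05 936 [0.51718515 0.06782078 0.04467472] ((521.7263793945312, 113.18736267089844), (334.5228576660156, 71.69979858398438), 75.42062377929688)
0.05 0.075 1271 [0.52692165 0.10810931 0.06624561] ((533.7532348632812, 123.8994369506836), (354.3586120605469, 86.63724517822266), 75.05857849121094)
0.075 0.09 331 [0.54972101 0.19589236 0.08199784] ((548.4539794921875, 185.89276123046875), (249.6505126953125, 51.967926025390625), 75.35604858398438)
0.09 0.1 453 [0.55470626 0.20889734 0.09473992] ((547.0958251953125, 176.7595672607422), (211.9420166015625, 53.59583282470703), 75.15139770507812)
0.1 0.12 11 [0.52389255 0.09354264 0.1092344 ] ((536.8030395507812, 125.21490478515625), (108.61119079589844, 11.655967712402344), 68.7992935180664)
0.12 0.16 39 [0.52016075 0.08042737 0.14372956] ((520.988037109375, 80.31890869140625), (13.18850326538086, 13.339717864990234), 0.09904795140028)
```

View pics/a.png

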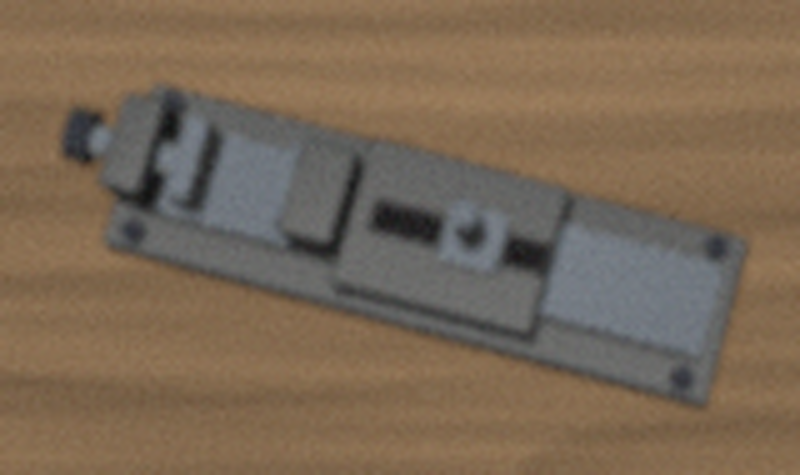

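View pics/b.png

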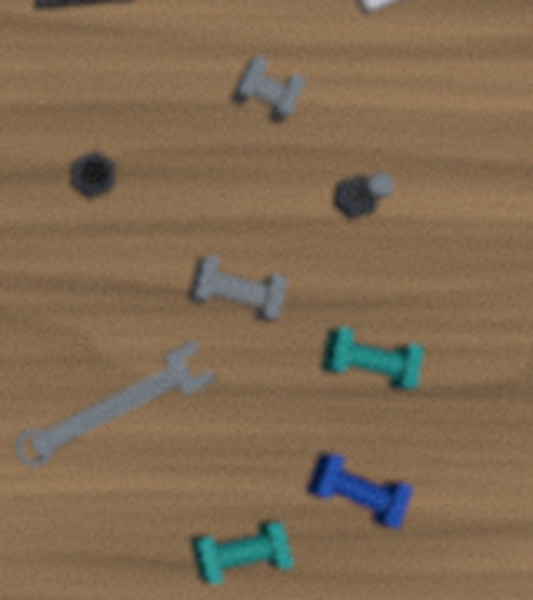

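View pics/c.png

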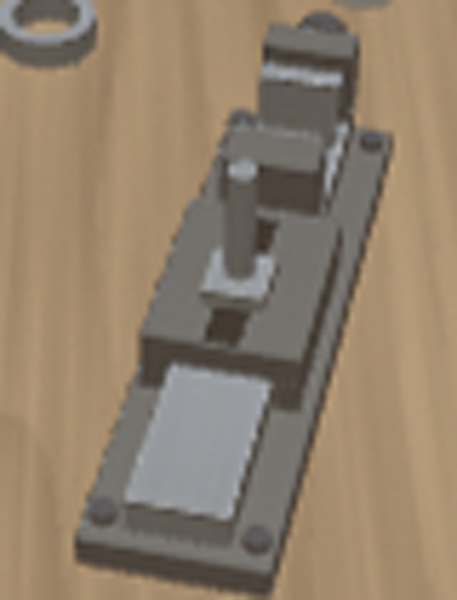

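Run:
```python
from h import *
c=dict(np.load("pics/top0.npz")); W=cloud(c); W[c["z_map"]==0]=np.nan
def boxes(ax,off):
    pass
for n,(x0,x1,y0,y1) in dict(long=(422,462,212,240),short=(436,466,152,180)).items():
    p=W[y0:y1,x0:x1].reshape(-1,3); q=p[(p[:,2]>0.012)&(p[:,2]<.06)]
    print(n,len(q),q.mean(0),np.percentile(q[:,2],[5,50,95,100]),rect(q)); t=q[q[:,2]>.03]; print(' top',len(t),t.mean(0),rect(t))
a=np.deg2rad(75.2); d=np.array([np.cos(a),np.sin(a)]); r=np.array([np.sin(a),-np.cos(a)]) # x axis of slide = y x z
p=W[150:245,205:365]; q=p[(p[...,2]>.012)&(p[...,2]<.17)]
S=np.stack([q[:,:2]@r,q[:,:2]@d,q[:,2]],1)
b=S[(S[:,2]<.03)]; print("base x",np.percentile(b[:,0],[0,1,99,100]),"y",np.percentile(b[:,1],[0,1,99,100]))
for nm,s in dict(top95=S[(S[:,2]>.09)&(S[:,2]<.102)],post=S[S[:,2]>.13]).items():
    h,e=np.histogram(s[:,1],bins=np.arange(S[:,1].min(),S[:,1].max(),.004))
    print(nm,s[:,0].min(),s[:,0].max(),s[:,2].mean());print([(round(float(x),3),int(k)) for x,k in zip(e,h) if k])
cl=S[(S[:,2]>.13)]; print("post",cl.mean(0),np.ptp(cl,axis=0))
bb=S[(S[:,2]>.042)&(S[:,2]<.048)]; 
h,e=np.histogram(bb[:,1],bins=np.arange(S[:,1].min(),S[:,1].max(),.004)); print([(round(float(x),3),int(k)) for x,k in zip(e,h) if k], np.percentile(bb[:,0],[2,98]))
```

```text
long 284 [ 0.45056488 -0.31389627  0.02979393] [0.01762449 0.03001032 0.03821134 0.04126354] ((451.21539306640625, -315.1358337402344), (71.5383071899414, 35.74281311035156), 73.90389251708984)
 top 142 [ 0.4513414  -0.31561055  0.03499617] ((451.2114562988281, -315.44146728515625), (70.96735382080078, 35.534912109375), 73.86454772949219)
short 203 [ 0.62346281 -0.34755288  0.03121179] [0.01944054 0.0331372  0.03890119 0.04237541] ((625.4269409179688, -348.91522216796875), (48.04628372192383, 38.51090621948242), 62.15073776245117)
 top 122 [ 0.62497144 -0.34914223  0.03563416] ((625.42724609375, -349.1480712890625), (47.63480758666992, 38.29280090332031), 62.15073776245117)
base x [0.43389009 0.43429313 0.53347627 0.5346954 ] y [0.06546776 0.0666114  0.4206772  0.42600693]
top95 0.4569872810914493 0.510667127087983 0.09477593482479951
[(0.201, 2), (0.205, 2), (0.213, 1), (0.281, 21), (0.285, 26), (0.289, 31), (0.293, 30), (0.297, 28), (0.301, 27), (0.305, 30), (0.309, 26), (0.313, 20), (0.317, 5), (0.365, 11), (0.369, 11), (0.373, 15), (0.377, 3), (0.389, 11), (0.393, 28), (0.397, 30
[... 179 characters left out ...]
)]
post [0.4827454  0.21095189 0.14572903] [0.01419726 0.01422715 0.0210092 ]
[(0.073, 11), (0.077, 21), (0.081, 24), (0.085, 21), (0.089, 24), (0.093, 25), (0.097, 22), (0.101, 23), (0.105, 24), (0.109, 24), (0.113, 26), (0.117, 20), (0.121, 22), (0.125, 24), (0.129, 23), (0.133, 22), (0.137, 19), (0.141, 23), (0.145, 23), (0.149, 21), (0.153, 23), (0.157, 18), (0.161, 21), (0.165, 22), (0.205, 1), (0.313, 1), (0.317, 2), (0.321, 4), (0.325, 7), (0.329, 17), (0.333, 25), (0.337, 21), (0.341, 20), (0.345, 20), (0.349, 21), (0.353, 19), (0.357, 17), (0.361, 18), (0.365, 18), (0.369, 3), (0.373, 2), (0.377, 1), (0.381, 3), (0.385, 4), (0.389, 7), (0.393, 2), (0.409, 1)] [0.4577823  0.50996327]
```

The two steel pieces are unmistakable. The grey one at (441,226) measures 71 × 36 mm, so it is the long piece. The grey one at (450,166) measures 48 × 38 mm, so it is the short one. Slide closing direction is at yaw 75.2°, and the post is at (0.521, 0.080). First I turn the tool so that its x is slide x and its y is opposite to slide y.

Request:
{"api": "send_rows", "payload": {
  "increments": [
    [[0, 0, 0, 0, 0, 0.87], [0, 0, 0, 0, 0, 0.87], [0, 0, 0, 0, 0, 0.87], [0, 0, 0, 0, 0, 0.87], [0.3, -0.95, 0, 0, 0, 0], [0.3, -0.95, 0, 0, 0, 0], [0.3, -0.95, 0, 0, 0, 0], [0.3, -0.95, 0, 0, 0, 0]]
  ],
  "grip": 0.4
}}

```text
clock: 1.1
eef_pos: [0.2782, -0.2997, 0.239]
tool_rot: [0.992, -0.129, -0.0, -0.0]
ft_force: [1.0, 0.1, -0.8]
grip_width: 0.0511
```

Request:
{"api": "send_rows", "payload": {
  "increments": [
    [[0.3, -0.95, 0, 0, 0, 0], [0.3, -0.95, 0, 0, 0, 0], [0.3, -0.95, 0, 0, 0, 0], [0.3, -0.95, 0, 0, 0, 0], [0.3, -0.95, 0, 0, 0, 0], [0.3, -0.95, 0, 0, 0, 0], [0.3, -0.95, 0, 0, 0, 0], [0, 0, 0, 0, 0, 0]]
  ]
}}

```text
clock: 2.1
eef_pos: [0.4493, -0.0661, 0.2405]
tool_rot: [0.996, -0.089, 0.001, -0.025]
ft_force: [0.1, 0.5, -1.6]
grip_width: 0.0512
```

```bash
cat >> h.py <<'E'
from scipy.spatial.transform import Rotation as R
A=np.deg2rad(75.2); D=np.array([np.cos(A),np.sin(A),0]); X=np.array([np.sin(A),-np.cos(A),0])
def rel(o,tgt,yaw=None):
    Rm=R.from_quat(o["tool_rot"]); print("t",round(o["clock"],2),"pos",o["eef_pos"].round(4),"w",round(o["grip_width"],4))
    M=Rm.as_matrix(); y=np.degrees(np.arctan2(M[1,0],M[0,0])); print("yaw",y.round(2),"zaxis",M[:,2].round(4))
    p=o["eef_pos"]; print("slide coords",(p@X).round(4),(p@D).round(4))
    u=Rm.inv().apply(np.array(tgt)-p)/.05; print("units",u.round(3))
    if yaw is not None:
        T=R.from_euler('z',yaw,degrees=True)*R.from_euler('x',180,degrees=True)
        print("turn units",np.degrees((Rm.inv()*T).as_rotvec()).round(2)/10, "shift after turn",(T.inv().apply(np.array(tgt)-p)/.05).round(3))
    f=o["ft_force"]; print("F slide x,y,z",(f@X).round(2),(f@D).round(2),f[2].round(2))
E
python3 - <<'E'
from workcell import *
from h import *
rel(get_obs(),[.5211,.0806,.112],-14.8)
E
```

```text
t 2.1 pos [ 0.4493 -0.0661  0.2405] w 0.0512
yaw -10.19 zaxis [ 0.0073  0.0497 -0.9987]
slide coords 0.4513 0.0508
units [ 0.899 -3.009  2.724]
turn units [-0.287  0.021  0.461] shift after turn [ 0.639 -3.204  2.571]
F slide x,y,z -0.04 0.55 -1.63
```

Request:
{"api": "send_rows", "payload": {
  "increments": [
    [[0, 0, 0, 0, 0, 0], [0, 0, 0, 0, 0, 0]]
  ]
}}

```text
clock: 2.35
eef_pos: [0.448, -0.0673, 0.241]
tool_rot: [0.996, -0.09, 0.002, -0.025]
ft_force: [0.1, -0.2, -1.1]
grip_width: 0.0514
```

Run:
```python
from workcell import *
from h import *
rel(get_obs(),[.5211,.0806,.112],-14.8)
```

```text
t 2.35 pos [ 0.448  -0.0673  0.241 ] w 0.0514
yaw -10.36 zaxis [ 0.0077  0.0495 -0.9987]
slide coords 0.4503 0.0494
units [ 0.911 -3.039  2.734]
turn units [-0.286  0.019  0.444] shift after turn [ 0.659 -3.233  2.579]
F slide x,y,z 0.1 -0.14 -1.08
```

Speed clipping had left a small tilt. I correct it, then move to above the post more slowly.

Request:
{"api": "send_rows", "payload": {
  "increments": [
    [[0, 0, 0, -0.286, 0.019, 0.444], [0, 0, 0, 0, 0, 0], [0.16, -0.8, 0, 0, 0, 0], [0.16, -0.8, 0, 0, 0, 0], [0.16, -0.8, 0, 0, 0, 0], [0.16, -0.8, 0, 0, 0, 0], [0, 0, 0, 0, 0, 0], [0, 0, 0, 0, 0, 0]]
  ]
}}

```text
clock: 3.35
eef_pos: [0.4894, -0.0266, 0.2486]
tool_rot: [0.998, -0.054, 0.002, -0.045]
ft_force: [0.5, -0.7, -0.5]
grip_width: 0.051
```

Run:
```python
from workcell import *
from h import *
o=get_obs();c=camera("wrist")
rel(o,[.5211,.0806,.112],-14.8)
cv2.imwrite("pics/w1.png",c["color"][:,:,::-1])
T=np.eye(4);T[:3,:3]=R.from_quat(o["tool_rot"]).as_matrix();T[:3,3]=o["eef_pos"]
W=cloud(c,T@c["mount"]);ok=c["z_map"]>0
S=np.stack([W@X,W@D,W[...,2]],-1);np.savez("pics/w1.npz",S=S,ok=ok)
m=ok&(S[...,2]>.125)&(S[...,2]<.155)&(np.hypot(S[...,0]-.483,S[...,1]-.211)<.03)
print(m.sum(),S[m].mean(0) if m.any() else 0,np.ptp(S[m],axis=0) if m.any() else 0)
```

```text
t 3.35 pos [ 0.4894 -0.0266  0.2486] w 0.051
yaw -6.17 zaxis [ 0.0084  0.0897 -0.9959]
slide coords 0.4799 0.0993
units [ 0.404 -1.945  2.919]
turn units [-0.515  0.047  0.862] shift after turn [ 0.066 -2.235  2.733]
F slide x,y,z 0.61 -0.53 -0.49
492 [0.48502195 0.20894185 0.1428215 ] [0.01592913 0.01593482 0.02505609]
```

View pics/w1.png

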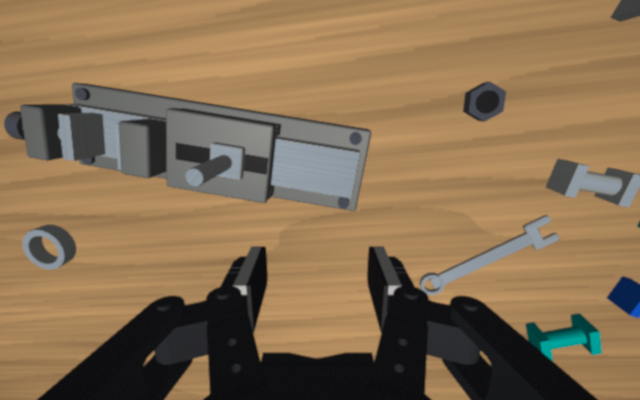

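Run:
```python
from workcell import *
import workcell
o=get_obs();print(o["joint_pos"].round(3),o["joint_vel"].round(3)); print([n for n in dir(workcell) if not n.startswith('_')])
```

```text
[-0.109  0.217 -0.004  1.351  0.09   3.141] [-0.01  -0.005 -0.005 -0.002  0.003 -0.   ]
['Unreachable', 'camera', 'get_obs', 'job_done']
```

Joint 6 had hit its limit, since yaw = j1 − j6 + π. I switch to yaw +75.2°, with tool x along slide +y and the pinch across the slide. That also suits the piece grasp.

Run:
```python
from workcell import *
from h import *
rel(get_obs(),[.5216,.0794,.112],75.2)
```

```text
t 3.4 pos [ 0.4892 -0.0269  0.2487] w 0.0511
yaw -6.2 zaxis [ 0.0085  0.0897 -0.9959]
slide coords 0.4799 0.099
units [ 0.417 -1.928  2.919]
turn units [-0.432 -0.361 -8.135] shift after turn [2.221 0.083 2.734]
F slide x,y,z 0.62 -0.07 -0.46
```

Request:
{"api": "send_rows", "payload": {
  "increments": [
    [[0, 0, 0, -0.054, -0.045, -0.99], [0, 0, 0, -0.054, -0.045, -0.99], [0, 0, 0, -0.054, -0.045, -0.99], [0, 0, 0, -0.054, -0.045, -0.99], [0, 0, 0, -0.054, -0.045, -0.99], [0, 0, 0, -0.054, -0.045, -0.99], [0, 0, 0, -0.054, -0.045, -0.99], [0, 0, 0, -0.054, -0.045, -0.99]]
  ]
}}

```text
clock: 4.4
eef_pos: [0.4891, -0.0274, 0.2489]
tool_rot: [0.802, 0.597, -0.001, -0.0]
ft_force: [-0.2, 0.3, 0.7]
grip_width: 0.0512
```

Request:
{"api": "send_rows", "payload": {
  "increments": [
    [[0, 0, 0, 0, 0, 0], [0, 0, 0, 0, 0, 0]]
  ]
}}

```text
clock: 4.65
eef_pos: [0.4894, -0.0271, 0.2489]
tool_rot: [0.804, 0.594, -0.0, -0.0]
ft_force: [-0.4, 0.6, 0.5]
grip_width: 0.0512
```

Run:
```python
from workcell import *
from h import *
rel(get_obs(),[.5216,.0794,.112],75.2)
```

```text
t 4.65 pos [ 0.4894 -0.0271  0.2489] w 0.0512
yaw 72.88 zaxis [-9.e-04  2.e-04 -1.e+00]
slide coords 0.4801 0.0988
units [ 2.226 -0.008  2.738]
turn units [-0.005  0.001 -0.232] shift after turn [2.225 0.079 2.739]
F slide x,y,z -0.53 0.5 0.52
```

Request:
{"api": "send_rows", "payload": {
  "increments": [
    [[0, 0, 0, 0, 0, -0.23], [0.74, 0.027, 0, 0, 0, 0], [0.74, 0.026, 0, 0, 0, 0], [0.74, 0.026, 0, 0, 0, 0], [0, 0, 0.5, 0, 0, 0], [0, 0, 0.4, 0, 0, 0], [0, 0, 0, 0, 0, 0], [0, 0, 0, 0, 0, 0]]
  ]
}}

```text
clock: 5.65
eef_pos: [0.5218, 0.0794, 0.2046]
tool_rot: [0.792, 0.611, 0.0, -0.0]
ft_force: [0.5, -0.3, 0.7]
grip_width: 0.051
```

Run:
```python
from workcell import *
from h import *
o=get_obs();c=camera("wrist")
rel(o,[.5216,.0794,.112],75.2)
cv2.imwrite("pics/w2.png",c["color"][:,:,::-1])
T=np.eye(4);T[:3,:3]=R.from_quat(o["tool_rot"]).as_matrix();T[:3,3]=o["eef_pos"]
W=cloud(c,T@c["mount"]);ok=c["z_map"]>0
S=np.stack([W@X,W@D,W[...,2]],-1);np.savez("pics/w2.npz",S=S,ok=ok)
m=ok&(S[...,2]>.140)&(S[...,2]<.155)&(np.hypot(S[...,0]-.483,S[...,1]-.211)<.03)
print(m.sum(),S[m].mean(0) if m.any() else 0,np.ptp(S[m],axis=0) if m.any() else 0)
```

```text
t 5.65 pos [0.5218 0.0794 0.2046] w 0.051
yaw 75.29 zaxis [ 0.e+00  3.e-04 -1.e+00]
slide coords 0.4842 0.2101
units [-0.002 -0.004  1.852]
turn units [-0.    -0.002  0.009] shift after turn [-0.002 -0.004  1.852]
F slide x,y,z 0.54 -0.21 0.71
462 [0.48241669 0.21275503 0.14743226] [0.01583446 0.01548015 0.01048656]
```

View pics/w2.png

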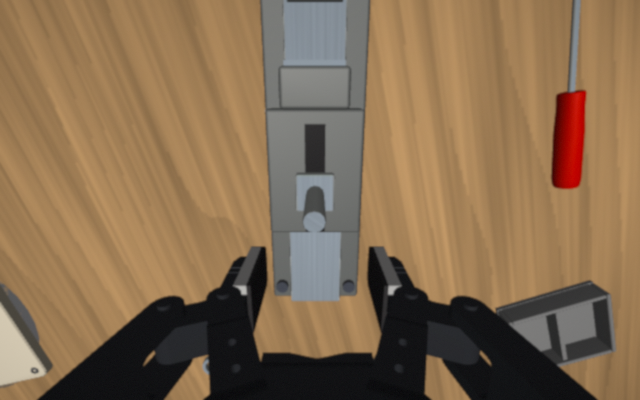

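The post (top at pixel 314,221) sits centred between the fingers. I descend, pinch it and then draw it back.

Request:
{"api": "send_rows", "payload": {
  "increments": [
    [[0.04, -0.03, 0.6, 0, 0, 0], [0, 0, 0.6, 0, 0, 0], [0, 0, 0.65, 0, 0, 0], [0, 0, 0, 0, 0, 0], [0, 0, 0, 0, 0, 0]]
  ]
}}

```text
clock: 6.32
eef_pos: [0.5216, 0.082, 0.113]
tool_rot: [0.792, 0.611, 0.001, 0.0]
ft_force: [0.1, 0.3, 0.5]
grip_width: 0.0514
```

Request:
{"api": "send_rows", "payload": {
  "increments": [
    [[0, 0, 0, 0, 0, 0], [0, 0, 0, 0, 0, 0], [0, 0, 0, 0, 0, 0], [0, 0, 0, 0, 0, 0]]
  ],
  "grip": 1
}}

```text
clock: 6.82
eef_pos: [0.5205, 0.0823, 0.1129]
tool_rot: [0.791, 0.611, 0.0, -0.0]
ft_force: [-2.1, 0.3, 5.3]
grip_width: 0.0146
```

Request:
{"api": "send_rows", "payload": {
  "increments": [
    [[-0.1, 0, 0, 0, 0, 0], [-0.1, 0, 0, 0, 0, 0], [-0.15, 0, 0, 0, 0, 0], [-0.15, 0, 0, 0, 0, 0], [-0.15, 0, 0, 0, 0, 0], [-0.15, 0, 0, 0, 0, 0], [-0.15, 0, 0, 0, 0, 0], [-0.15, 0, 0, 0, 0, 0]]
  ]
}}

```text
clock: 7.82
eef_pos: [0.5068, 0.0301, 0.1129]
tool_rot: [0.791, 0.612, 0.001, -0.001]
ft_force: [-2.5, 5.2, 5.8]
grip_width: 0.0143
```

Run:
```python
from workcell import *
from h import *
o=get_obs()
rel(o,[.5216,.0794,.112],75.2)
```

```text
t 7.83 pos [0.5068 0.0301 0.1129] w 0.0143
yaw 75.43 zaxis [ 8.0e-04  3.7e-03 -1.0e+00]
slide coords 0.4823 0.1586
units [1.028 0.039 0.021]
turn units [-0.001 -0.021  0.023] shift after turn [1.028 0.035 0.018]
F slide x,y,z -3.77 4.39 5.82
```

Request:
{"api": "send_rows", "payload": {
  "increments": [
    [[-0.1, 0, 0, 0, 0, 0], [-0.1, 0, 0, 0, 0, 0], [0, 0, 0, 0, 0, 0], [0, 0, 0, 0, 0, 0]]
  ]
}}

```text
clock: 8.32
eef_pos: [0.504, 0.0196, 0.1129]
tool_rot: [0.791, 0.611, 0.001, -0.001]
ft_force: [-2.7, 2.5, 7.4]
grip_width: 0.0146
```

Request:
{"api": "send_rows", "payload": {
  "increments": [
    [[0, 0, 0, 0, 0, 0], [0, 0, 0, 0, 0, 0], [0, 0, 0, 0, 0, 0], [0, 0, -0.6, 0, 0, 0], [0, 0, -0.8, 0, 0, 0], [0, 0, -0.6, 0, 0, 0], [0, 0, 0, 0, 0, 0], [0, 0, 0, 0, 0, 0]]
  ],
  "grip": 0.4
}}

```text
clock: 9.32
eef_pos: [0.5035, 0.0189, 0.2104]
tool_rot: [0.791, 0.611, -0.001, -0.001]
ft_force: [-0.3, 0.3, -0.9]
grip_width: 0.0516
```

Run:
```python
from workcell import *
from h import *
o=get_obs();c=camera("wrist");t=camera("top")
rel(o,[.451,-.3153,.15],73.9)
cv2.imwrite("pics/w3.png",c["color"][:,:,::-1])
def an(S,ok,nm):
    s=S[ok&(S[...,0]>.44)&(S[...,0]<.53)&(S[...,1]>.12)&(S[...,1]<.45)]
    j=s[(s[:,2]>.09)&(s[:,2]<.101)]; h,e=np.histogram(j[:,1],bins=np.arange(.12,.43,.003)); print(nm,[(round(float(x),3),int(k)) for x,k in zip(e,h) if k])
    p=s[s[:,2]>.135]; print("post",p.mean(0),len(p))
T=np.eye(4);T[:3,:3]=R.from_quat(o["tool_rot"]).as_matrix();T[:3,3]=o["eef_pos"]
for c_,P,nm in ((c,T@c["mount"],"wrist"),(t,None,"top")):
    W=cloud(c_,P); S=np.stack([W@X,W@D,W[...,2]],-1); an(S,c_["z_map"]>0,nm)
```

```text
t 9.32 pos [0.5035 0.0189 0.2104] w 0.0516
yaw 75.35 zaxis [-0.0022 -0.     -1.    ]
slide coords 0.482 0.1469
units [-6.733  0.676  1.211]
turn units [-0.012  0.003  0.145] shift after turn [-6.714  0.844  1.209]
F slide x,y,z -0.33 0.22 -0.92
wrist [(0.147, 5), (0.15, 18), (0.153, 40), (0.222, 127), (0.225, 274), (0.228, 340), (0.231, 285), (0.234, 279), (0.237, 279), (0.24, 285), (0.243, 349), (0.246, 285), (0.249, 295), (0.252, 265), (0.255, 295), (0.258, 10)]
post [0.48547184 0.15782886 0.26626003] 22992
top [(0.255, 3), (0.258, 6), (0.366, 9), (0.369, 14), (0.372, 12), (0.375, 12), (0.378, 4), (0.39, 7), (0.393, 29), (0.396, 20), (0.399, 20), (0.402, 25), (0.405, 22), (0.408, 16), (0.411, 21), (0.414, 12)]
post [0.47868971 0.15391407 0.64919749] 2578
```

View pics/w3.png

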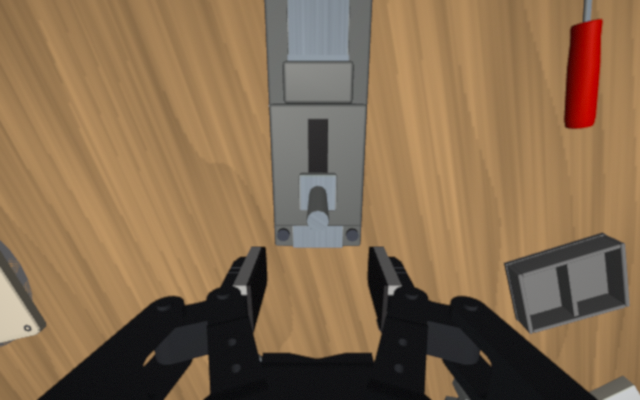

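The jaw face now stands at slide-y 0.2585 and the anvil at about 0.365, so the gap is roughly 106 mm. Next I fly to the long piece.

Request:
{"api": "send_rows", "payload": {
  "increments": [
    [[0, 0, 0, 0, 0, 0.145], [-0.96, 0.12, 0, 0, 0, 0], [-0.96, 0.12, 0, 0, 0, 0], [-0.96, 0.12, 0, 0, 0, 0], [-0.96, 0.12, 0, 0, 0, 0], [-0.96, 0.12, 0, 0, 0, 0], [-0.96, 0.12, 0, 0, 0, 0], [-0.95, 0.12, 0, 0, 0, 0]]
  ]
}}

```text
clock: 10.42
eef_pos: [0.4507, -0.3164, 0.2107]
tool_rot: [0.799, 0.601, -0.0, -0.001]
ft_force: [1.4, -0.3, 1.0]
grip_width: 0.0513
```

Request:
{"api": "send_rows", "payload": {
  "increments": [
    [[0, 0, 0.4, 0, 0, 0], [0, 0, 0.4, 0, 0, 0], [0, 0, 0, 0, 0, 0]]
  ]
}}

```text
clock: 10.8
eef_pos: [0.4498, -0.3142, 0.169]
tool_rot: [0.799, 0.601, -0.001, -0.003]
ft_force: [0.0, -0.6, -0.1]
grip_width: 0.051
```

Run:
```python
from workcell import *
from h import *
o=get_obs();c=camera("wrist")
rel(o,[.451,-.3153,.011],73.9)
cv2.imwrite("pics/w4.png",c["color"][:,:,::-1])
T=np.eye(4);T[:3,:3]=R.from_quat(o["tool_rot"]).as_matrix();T[:3,3]=o["eef_pos"]
W=cloud(c,T@c["mount"]);ok=c["z_map"]>0
m=ok&(np.hypot(W[...,0]-.451,W[...,1]+.3153)<.05)&(W[...,2]<.06)
q=W[m&(W[...,2]>.012)];print(rect(q)); q=W[m&(W[...,2]>.031)];print(rect(q),q[:,2].mean(),np.percentile(q[:,2],95))
```

```text
t 10.8 pos [ 0.4498 -0.3142  0.169 ] w 0.051
yaw 73.85 zaxis [-0.0053  0.0032 -1.    ]
slide coords 0.5151 -0.1889
units [-0.019  0.048  3.159]
turn units [-0.034 -0.009 -0.005] shift after turn [-0.014  0.029  3.16 ]
F slide x,y,z 0.2 -0.58 -0.14
((449.7189636230469, -315.1588134765625), (69.99417877197266, 35.79580307006836), 74.47281646728516)
((449.3714294433594, -315.0422058105469), (69.81529998779297, 35.53907012939453), 73.95327758789062) 0.03600835204800496 0.037306011255959545
```

View pics/w4.png

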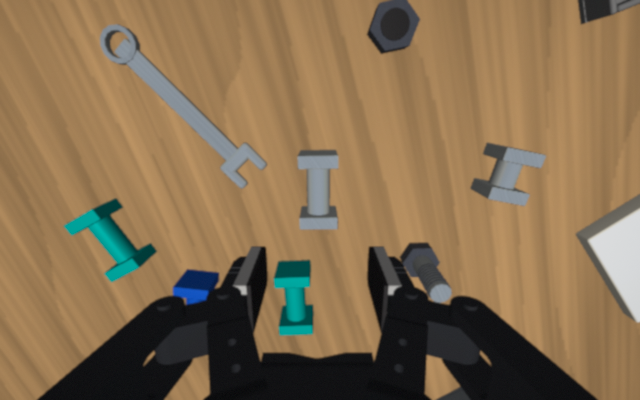

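The long grey piece (318,190) lies squarely between the fingers. It measures 69.9 × 35.6 mm with its top at 36 mm. Going down.

Request:
{"api": "send_rows", "payload": {
  "increments": [
    [[-0.01, 0.015, 0, -0.03, 0, 0], [0, 0, 0.8, 0, 0, 0], [0, 0, 0.8, 0, 0, 0], [0, 0, 0.8, 0, 0, 0], [0, 0, 0.4, 0, 0, 0], [0, 0, 0.34, 0, 0, 0], [0, 0, 0, 0, 0, 0], [0, 0, 0, 0, 0, 0]]
  ]
}}

```text
clock: 11.85
eef_pos: [0.4535, -0.3164, 0.0156]
tool_rot: [0.799, 0.601, 0.002, 0.003]
ft_force: [1.0, -0.4, 0.5]
grip_width: 0.0514
```

Request:
{"api": "send_rows", "payload": {
  "increments": [
    [[0, 0, 0, 0, 0, 0], [0, 0, 0, 0, 0, 0], [0, 0, 0, 0, 0, 0], [0, 0, 0, 0, 0, 0]]
  ],
  "grip": 1
}}

```text
clock: 12.35
eef_pos: [0.4528, -0.3162, 0.0156]
tool_rot: [0.799, 0.601, 0.001, 0.002]
ft_force: [-2.0, 1.6, 6.0]
grip_width: 0.0199
```

Run:
```python
from workcell import *
from h import *
o=get_obs()
rel(o,[.450,-.3153,.011],73.9)
```

```text
t 12.35 pos [ 0.4528 -0.3162  0.0156] w 0.0199
yaw 73.9 zaxis [ 0.005  -0.0022 -1.    ]
slide coords 0.5185 -0.19
units [ 0.001 -0.059  0.091]
turn units [0.031 0.004 0.   ] shift after turn [ 0.001 -0.058  0.091]
F slide x,y,z -2.37 1.08 6.01
```

Request:
{"api": "send_rows", "payload": {
  "increments": [
    [[0, 0, -0.4, 0, 0, 0], [0, 0, -0.8, 0, 0, 0], [0, 0, -0.9, 0, 0, 0], [0, 0, -0.9, 0, 0, 0], [0, 0, -0.7, 0, 0, 0], [0, 0, 0, 0, 0, 0]]
  ]
}}

```text
clock: 13.1
eef_pos: [0.4535, -0.3168, 0.2025]
tool_rot: [0.799, 0.601, 0.002, 0.005]
ft_force: [0.6, -1.0, -2.6]
grip_width: 0.0198
```

Run:
```python
from workcell import *
from h import *
o=get_obs()
rel(o,[.5474,.1812,.2],75.2)
```

```text
t 13.1 pos [ 0.4535 -0.3168  0.2025] w 0.0198
yaw 73.9 zaxis [ 0.01   -0.0053 -0.9999]
slide coords 0.5194 -0.1904
units [10.09  -0.957  0.016]
turn units [ 0.063  0.014 -0.13 ] shift after turn [10.109 -0.728  0.05 ]
F slide x,y,z 0.84 -0.84 -2.64
```

Request:
{"api": "send_rows", "payload": {
  "increments": [
    [[0, 0, 0, 0.06, 0.01, -0.13], [0.9, -0.065, 0, 0, 0, 0], [0.9, -0.065, 0, 0, 0, 0], [0.9, -0.065, 0, 0, 0, 0], [0.9, -0.065, 0, 0, 0, 0], [0.9, -0.065, 0, 0, 0, 0], [0.9, -0.065, 0, 0, 0, 0], [0.9, -0.065, 0, 0, 0, 0]]
  ]
}}

```text
clock: 14.1
eef_pos: [0.509, -0.0038, 0.1974]
tool_rot: [0.792, 0.61, -0.003, -0.004]
ft_force: [1.0, -0.6, -2.3]
grip_width: 0.0201
```

Request:
{"api": "send_rows", "payload": {
  "increments": [
    [[0.9, -0.065, 0, 0, 0, 0], [0.9, -0.065, 0, 0, 0, 0], [0.9, -0.065, 0, 0, 0, 0], [0.9, -0.065, 0, 0, 0, 0], [0, 0, 0, 0, 0, 0], [0, 0, 0, 0, 0, 0]]
  ]
}}

```text
clock: 14.85
eef_pos: [0.5424, 0.1717, 0.1981]
tool_rot: [0.792, 0.611, -0.004, -0.003]
ft_force: [-0.0, -1.0, -2.6]
grip_width: 0.0198
```

Run:
```python
from workcell import *
from h import *
o=get_obs();c=camera("wrist");t=camera("top")
rel(o,[.5474,.1812,.06],75.2)
cv2.imwrite("pics/w5.png",c["color"][:,:,::-1])
T=np.eye(4);T[:3,:3]=R.from_quat(o["tool_rot"]).as_matrix();T[:3,3]=o["eef_pos"]
W=cloud(c,T@c["mount"]);ok=c["z_map"]>0
S=np.stack([W@X,W@D,W[...,2]],-1);np.savez("pics/w5.npz",S=S,ok=ok)
for nm,lo,hi in (("tops",.09,.101),("bed",.042,.048),("piece",.19,.26)):
    s=S[ok&(S[...,2]>lo)&(S[...,2]<hi)&(abs(S[...,0]-.483)<.06)&(abs(S[...,1]-.31)<.2)]
    if len(s):
        h,e=np.histogram(s[:,1],bins=np.arange(.2,.43,.003)); print(nm,[(round(float(x),3),int(k)) for x,k in zip(e,h) if k],np.percentile(s[:,0],[1,99]),rect(s))
```

```text
t 14.85 pos [0.5424 0.1717 0.1981] w 0.0198
yaw 75.26 zaxis [-0.0099  0.0012 -1.    ]
slide coords 0.4805 0.3045
units [0.214 0.076 2.761]
turn units [-0.056  0.008  0.006] shift after turn [0.21  0.048 2.762]
F slide x,y,z 0.24 -0.98 -2.58
tops [(0.365, 60), (0.368, 244), (0.371, 290), (0.374, 239), (0.377, 120), (0.389, 63), (0.392, 314), (0.395, 332), (0.398, 311), (0.401, 359), (0.404, 328), (0.407, 344), (0.41, 369), (0.413, 222)] [0.45640535 0.5081959 ] ((482.41650390625, 281.5816345214844), (54.03374481201172, 267.1532287597656), 0.08360065519809723)
bed [(0.296, 7), (0.299, 161), (0.302, 164), (0.305, 165), (0.308, 170), (0.311, 168), (0.314, 173), (0.317, 173), (0.32, 188), (0.323, 179), (0.326, 179), (0.329, 172), (0.332, 171), (0.335, 171), (0.338, 198), (0.341, 202), (0.344, 172), (0.347, 173), (0.35, 227), (0.353, 179), (0.356, 177), (0.359, 235), (0.362, 118), (0.377, 43), (0.38, 152), (0.383, 113), (0.386, 151), (0.389, 139), (0.392, 4)] [0.45566065 0.50869968] ((482.1619873046875, 345.7946472167969), (93.98966217041016, 54.082801818847656), 89.98388671875)
piece [(0.266, 1), (0.269, 174), (0.272, 307), (0.275, 323), (0.278, 789), (0.281, 538), (0.284, 224), (0.287, 223), (0.29, 368), (0.293, 1062), (0.296, 2522), (0.299, 846), (0.302, 886), (0.305, 887), (0.308, 1074), (0.311, 2389), (0.314, 7457), (0.317, 1106), (0.32, 1032), (0.323, 33), (0.326, 337), (0.329, 600), (0.332, 609), (0.335, 630), (0.338, 1867)] [0.43496477 0.52850542] ((482.8531188964844, 309.2655029296875), (92.43887329101562, 74.30696105957031), 35.82907485961914)
```

View pics/w5.png

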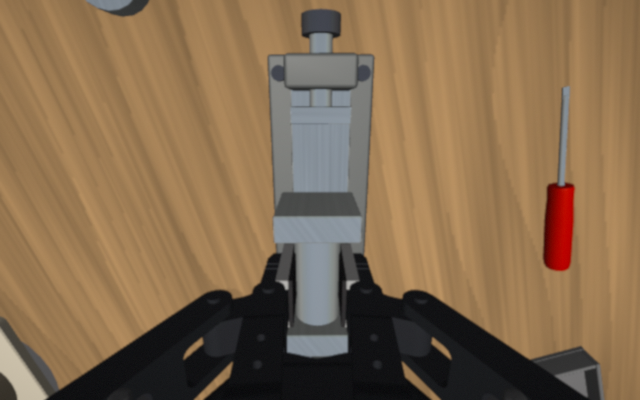

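The piece is held level and square. The anvil plate's face is at about 0.366 and the bed centre at about 0.482. Lowering.

Request:
{"api": "send_rows", "payload": {
  "increments": [
    [[0.16, 0.03, 0, -0.055, 0, 0], [0, 0, 0, 0, 0, 0], [0, 0, 0.7, 0, 0, 0], [0, 0, 0.7, 0, 0, 0], [0, 0, 0.7, 0, 0, 0], [0, 0, 0.4, 0, 0, 0], [0, 0, 0, 0, 0, 0], [0, 0, 0, 0, 0, 0]]
  ]
}}

```text
clock: 15.95
eef_pos: [0.5485, 0.1797, 0.0765]
tool_rot: [0.792, 0.61, 0.003, 0.001]
ft_force: [0.6, -0.4, -1.3]
grip_width: 0.0198
```

Run:
```python
from workcell import *
from h import *
o=get_obs();c=camera("wrist")
rel(o,[.5459,.1788,.061],75.2)
cv2.imwrite("pics/w6.png",c["color"][:,:,::-1])
```

```text
t 15.95 pos [0.5485 0.1797 0.0765] w 0.0198
yaw 75.2 zaxis [ 0.0057  0.0013 -1.    ]
slide coords 0.4844 0.3138
units [-0.031 -0.047  0.311]
turn units [ 0.029 -0.015 -0.   ] shift after turn [-0.03  -0.045  0.311]
F slide x,y,z 0.65 -0.2 -1.32
```

View pics/w6.png

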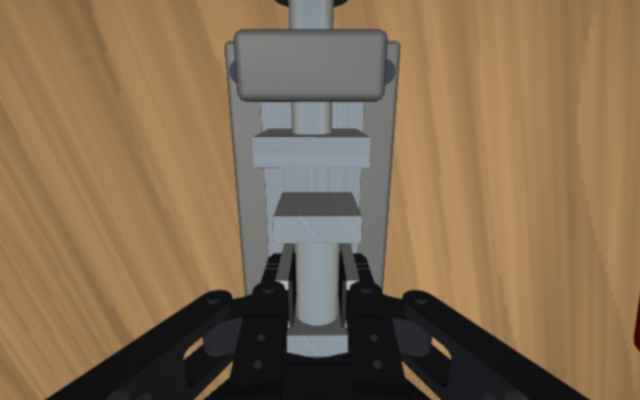

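Request:
{"api": "send_rows", "payload": {
  "increments": [
    [[0, -0.045, 0, 0.03, 0, 0], [0, 0, 0.15, 0, 0, 0], [0, 0, 0.1, 0, 0, 0], [0, 0, 0.04, 0, 0, 0], [0, 0, 0, 0, 0, 0], [0, 0, 0, 0, 0, 0]]
  ]
}}

```text
clock: 16.75
eef_pos: [0.5455, 0.1802, 0.0608]
tool_rot: [0.792, 0.61, 0.0, -0.001]
ft_force: [-0.2, 0.2, -1.6]
grip_width: 0.0202
```

Run:
```python
from workcell import *
from h import *
o=get_obs()
rel(o,[.5459,.1788,.061],75.2)
```

```text
t 16.75 pos [0.5455 0.1802 0.0608] w 0.0202
yaw 75.21 zaxis [-0.0011  0.0021 -1.    ]
slide coords 0.4814 0.3135
units [-0.025  0.014 -0.004]
turn units [-0.009 -0.01   0.001] shift after turn [-0.025  0.014 -0.004]
F slide x,y,z -0.24 0.14 -1.64
```

Request:
{"api": "send_rows", "payload": {
  "increments": [
    [[0, 0, 0.02, 0, 0, 0], [0, 0, 0, 0, 0, 0]]
  ]
}}

```text
clock: 17.0
eef_pos: [0.5455, 0.1802, 0.0606]
tool_rot: [0.792, 0.61, 0.0, -0.001]
ft_force: [-2.6, -1.0, 4.4]
grip_width: 0.0195
```

Request:
{"api": "send_rows", "payload": {
  "increments": [
    [[0, 0, 0.02, 0, 0, 0], [0, 0, 0, 0, 0, 0]]
  ]
}}

```text
clock: 17.25
eef_pos: [0.5456, 0.1802, 0.0606]
tool_rot: [0.792, 0.61, 0.001, -0.001]
ft_force: [-3.6, -0.8, 9.1]
grip_width: 0.0201
```

The piece is seated on the bed (upward force of 9 N). I release it and rise.

Request:
{"api": "send_rows", "payload": {
  "increments": [
    [[0, 0, 0, 0, 0, 0], [0, 0, 0, 0, 0, 0], [0, 0, 0, 0, 0, 0], [0, 0, 0, 0, 0, 0], [0, 0, -0.6, 0, 0, 0], [0, 0, -0.9, 0, 0, 0], [0, 0, -0.9, 0, 0, 0], [0, 0, -0.2, 0, 0, 0]]
  ],
  "grip": 0.4
}}

```text
clock: 18.25
eef_pos: [0.5476, 0.1805, 0.1927]
tool_rot: [0.792, 0.61, 0.003, -0.0]
ft_force: [0.9, -0.6, -0.9]
grip_width: 0.051
```

Request:
{"api": "send_rows", "payload": {
  "increments": [
    [[0, 0, 0, 0, 0, 0], [-0.6, 0, 0, 0, 0, 0], [-0.6, 0, 0, 0, 0, 0], [0, 0, 0, 0, 0, 0]]
  ],
  "grip": 1
}}

```text
clock: 18.75
eef_pos: [0.5285, 0.1201, 0.1865]
tool_rot: [0.793, 0.609, -0.002, -0.002]
ft_force: [-0.4, 0.5, -0.0]
grip_width: 0.0001
```

Run:
```python
from workcell import *
from h import *
o=get_obs();c=camera("wrist")
rel(o,[.5031,.0180,.2],75.2)
cv2.imwrite("pics/w7.png",c["color"][:,:,::-1])
T=np.eye(4);T[:3,:3]=R.from_quat(o["tool_rot"]).as_matrix();T[:3,3]=o["eef_pos"]
W=cloud(c,T@c["mount"]);ok=c["z_map"]>0
S=np.stack([W@X,W@D,W[...,2]],-1)
for nm,lo,hi,y0,y1 in (("piece",.073,.085,.262,.36),("bed",.042,.048,.2,.365),("jaw",.092,.1,.2,.28),("anv",.088,.1,.34,.385)):
    s=S[ok&(S[...,2]>lo)&(S[...,2]<hi)&(abs(S[...,0]-.483)<.04)&(S[...,1]>y0)&(S[...,1]<y1)]
    print(nm,len(s),rect(s),np.percentile(s[:,1],[1,99]),s[:,2].mean())
```

```text
t 18.75 pos [0.5285 0.1201 0.1865] w 0.0001
yaw 75.06 zaxis [-5.9e-03  8.0e-04 -1.0e+00]
slide coords 0.4803 0.2511
units [-2.103  0.034 -0.268]
turn units [-0.034  0.004 -0.014] shift after turn [-2.103  0.031 -0.269]
F slide x,y,z -0.49 0.36 -0.03
piece 2423 ((481.64508056640625, 313.09918212890625), (69.78695678710938, 35.98622131347656), 89.80598449707031) [0.2784715  0.34788752] 0.07884702962337094
bed 4528 ((483.52117919921875, 294.0848388671875), (142.0049591064453, 79.69779968261719), 89.65383911132812) [0.25530484 0.36445688] 0.04536696599197087
jaw 2744 ((482.28240966796875, 241.76828002929688), (34.16539764404297, 53.839027404785156), 89.88558197021484) [0.22532434 0.25842834] 0.09579352557243398
anv 1416 ((482.3030700683594, 372.65252685546875), (12.426835060119629, 45.74488067626953), 89.6900405883789) [0.3666129  0.37863038] 0.09140454886545508
```

View pics/w7.png

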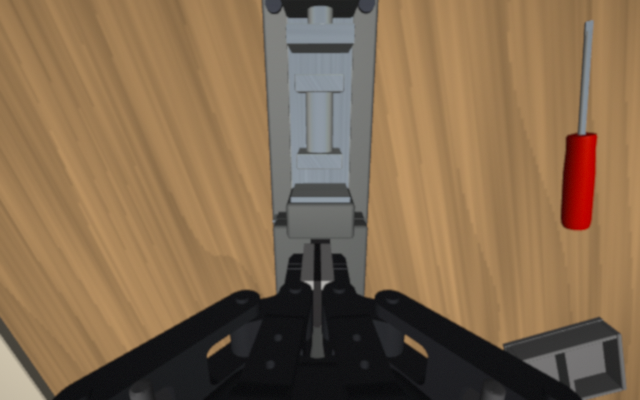

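The piece lies flat on the bed: centre 0.6 mm off the line, 0.1–0.2° off square, jaw 20 mm short of it and anvil about 19 mm ahead. Now I go behind the post with closed fingers, to push only.

Request:
{"api": "send_rows", "payload": {
  "increments": [
    [[-0.8, 0.02, 0, -0.03, 0, 0], [-0.8, 0.02, 0, 0, 0, 0], [-0.8, 0, 0, 0, 0, 0], [-0.75, 0, 0, 0, 0, 0], [0, 0, 0, 0, 0, 0], [0, 0, 0, 0, 0, 0]]
  ]
}}

```text
clock: 19.55
eef_pos: [0.4922, -0.0301, 0.1879]
tool_rot: [0.792, 0.61, 0.002, 0.0]
ft_force: [-0.2, -0.1, -0.9]
grip_width: -0.0
```

Run:
```python
from workcell import *
from h import *
o=get_obs();c=camera("wrist")
rel(o,(.4825*X+.095*D+[0,0,.112]),75.2)
T=np.eye(4);T[:3,:3]=R.from_quat(o["tool_rot"]).as_matrix();T[:3,3]=o["eef_pos"]
W=cloud(c,T@c["mount"]);ok=c["z_map"]>0
S=np.stack([W@X,W@D,W[...,2]],-1)
s=S[ok&(S[...,2]>.138)&(S[...,2]<.156)&(abs(S[...,0]-.483)<.02)&(abs(S[...,1]-.148)<.02)]
print(len(s),s.mean(0),np.ptp(s,axis=0))
cv2.imwrite("pics/w8.png",c["color"][:,:,::-1])
```

```text
t 19.55 pos [ 0.4922 -0.0301  0.1879] w -0.0
yaw 75.24 zaxis [ 0.0031  0.0014 -1.    ]
slide coords 0.4836 0.0966
units [-0.035 -0.025  1.518]
turn units [ 0.015 -0.012  0.004] shift after turn [-0.032 -0.021  1.519]
F slide x,y,z -0.19 -0.13 -0.86
610 [0.48259034 0.14708046 0.1479105 ] [0.01495887 0.01576386 0.01245689]
```

View pics/w8.png

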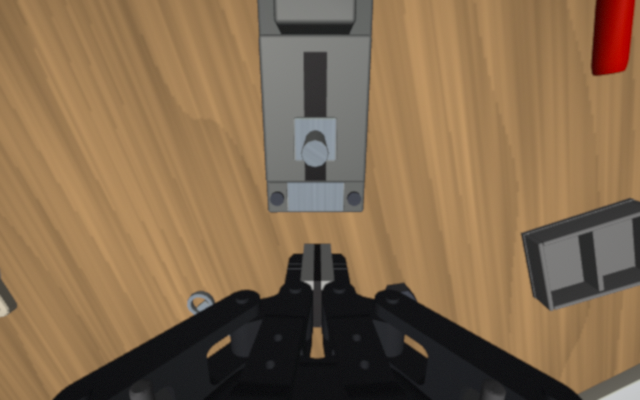

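Request:
{"api": "send_rows", "payload": {
  "increments": [
    [[0, -0.02, 0.7, 0.015, 0, 0], [0, 0, 0.76, 0, 0, 0], [0.2, 0, 0, 0, 0, 0], [0.25, 0, 0, 0, 0, 0], [0.1, 0, 0, 0, 0, 0], [0.1, 0, 0, 0, 0, 0], [0, 0, 0, 0, 0, 0]]
  ]
}}

```text
clock: 20.48
eef_pos: [0.5, 0.0012, 0.1163]
tool_rot: [0.792, 0.61, 0.001, 0.0]
ft_force: [-0.5, 0.4, 0.6]
grip_width: -0.0003
```

Run:
```python
from workcell import *
from h import *
rel(get_obs(),(.4825*X+.095*D+[0,0,.112]),75.2)
```

```text
t 20.48 pos [0.5    0.0012 0.1163] w -0.0003
yaw 75.24 zaxis [ 0.0026  0.0015 -1.    ]
slide coords 0.4831 0.1289
units [-0.678 -0.013  0.084]
turn units [ 0.012 -0.012  0.004] shift after turn [-0.678 -0.012  0.085]
F slide x,y,z -0.55 0.23 0.64
```

Request:
{"api": "send_rows", "payload": {
  "increments": [
    [[0.06, 0, 0, 0, 0, 0], [0.06, 0, 0, 0, 0, 0], [0.08, 0, 0, 0, 0, 0], [0.08, 0, 0, 0, 0, 0], [0.08, 0, 0, 0, 0, 0], [0.08, 0, 0, 0, 0, 0]]
  ]
}}

```text
clock: 21.22
eef_pos: [0.5052, 0.0222, 0.1157]
tool_rot: [0.792, 0.61, 0.001, 0.0]
ft_force: [-1.4, -4.1, 2.9]
grip_width: 0.0002
```

Request:
{"api": "send_rows", "payload": {
  "increments": [
    [[0.04, 0, 0, 0, 0, 0], [0.04, 0, 0, 0, 0, 0], [0.04, 0, 0, 0, 0, 0], [0.04, 0, 0, 0, 0, 0], [0.04, 0, 0, 0, 0, 0]]
  ]
}}

```text
clock: 21.85
eef_pos: [0.5076, 0.0312, 0.1157]
tool_rot: [0.792, 0.61, 0.0, 0.0]
ft_force: [-1.9, -5.4, 3.5]
grip_width: 0.0001
```

Run:
```python
from workcell import *
from h import *
o=get_obs();c=camera("wrist")
rel(o,(.4825*X+.095*D+[0,0,.112]),75.2)
T=np.eye(4);T[:3,:3]=R.from_quat(o["tool_rot"]).as_matrix();T[:3,3]=o["eef_pos"]
W=cloud(c,T@c["mount"]);ok=c["z_map"]>0
S=np.stack([W@X,W@D,W[...,2]],-1)
for nm,lo,hi,y0,y1 in (("piece",.073,.085,.262,.37),("jaw",.092,.1,.2,.31),("anv",.088,.1,.34,.385),("post",.138,.156,.14,.21)):
    s=S[ok&(S[...,2]>lo)&(S[...,2]<hi)&(abs(S[...,0]-.483)<.04)&(S[...,1]>y0)&(S[...,1]<y1)]
    if len(s): print(nm,len(s),rect(s),np.percentile(s[:,1],[1,99]),s[:,2].mean())
cv2.imwrite("pics/w9.png",c["color"][:,:,::-1])
```

```text
t 21.85 pos [0.5076 0.0312 0.1157] w 0.0001
yaw 75.18 zaxis [ 1.1e-03  1.0e-04 -1.0e+00]
slide coords 0.4828 0.1599
units [-1.297 -0.005  0.074]
turn units [ 0.006 -0.002 -0.002] shift after turn [-1.297 -0.005  0.074]
F slide x,y,z -0.48 -5.76 3.47
jaw 9171 ((482.6048278808594, 264.33135986328125), (33.32606887817383, 54.204463958740234), 89.89028930664062) [0.24783401 0.28042237] 0.09615302055974914
post 3587 ((483.164306640625, 171.3705596923828), (49.44378662109375, 38.54230499267578), 38.12678909301758) [0.15036091 0.18643037] 0.1492429697974496
```

View pics/w9.png

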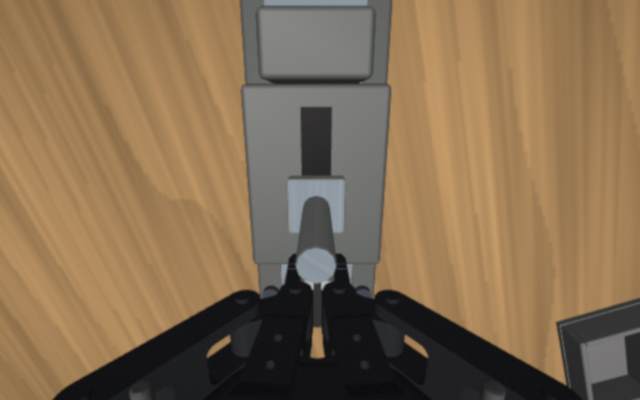

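Request:
{"api": "send_rows", "payload": {
  "increments": [
    [[0.04, 0, 0, 0, 0, 0], [0.04, 0, 0, 0, 0, 0], [0.04, 0, 0, 0, 0, 0], [0.04, 0, 0, 0, 0, 0], [0.04, 0, 0, 0, 0, 0]]
  ]
}}

```text
clock: 22.52
eef_pos: [0.5101, 0.041, 0.1157]
tool_rot: [0.792, 0.61, 0.001, 0.0]
ft_force: [-2.2, -6.2, 3.9]
grip_width: 0.0
```

Request:
{"api": "send_rows", "payload": {
  "increments": [
    [[0.01, 0, 0, 0, 0, 0], [0.01, 0, 0, 0, 0, 0], [0.01, 0, 0, 0, 0, 0], [0.01, 0, 0, 0, 0, 0]]
  ]
}}

```text
clock: 23.02
eef_pos: [0.5106, 0.0429, 0.1157]
tool_rot: [0.792, 0.61, 0.001, 0.0]
ft_force: [-1.4, -6.2, 4.2]
grip_width: -0.0001
```

Run:
```python
from workcell import *
from h import *
o=get_obs();c=camera("top")
rel(o,(.4825*X+.095*D+[0,0,.112]),75.2)
W=cloud(c);ok=c["z_map"]>0
S=np.stack([W@X,W@D,W[...,2]],-1)
for nm,lo,hi,y0,y1 in (("piece",.073,.085,.292,.362),("anv",.088,.1,.34,.385)):
    s=S[ok&(S[...,2]>lo)&(S[...,2]<hi)&(abs(S[...,0]-.483)<.04)&(S[...,1]>y0)&(S[...,1]<y1)]
    if len(s): print(nm,len(s),rect(s),np.percentile(s[:,1],[1,99]),s[:,2].mean())
cv2.imwrite("pics/t9.png",cv2.resize(c["color"][150:245,205:365,::-1],(800,475),interpolation=cv2.INTER_CUBIC))
```

```text
t 23.02 pos [0.5106 0.0429 0.1157] w -0.0001
yaw 75.18 zaxis [ 1.1e-03  3.0e-04 -1.0e+00]
slide coords 0.4827 0.1719
units [-1.537 -0.004  0.073]
turn units [ 0.006 -0.003 -0.002] shift after turn [-1.537 -0.005  0.074]
F slide x,y,z 0.25 -6.34 4.2
piece 134 ((483.71868896484375, 329.7513732910156), (36.696475982666016, 63.796539306640625), 0.15518097579479218) [0.29816947 0.36140523] 0.07823956204013474
anv 66 ((483.65704345703125, 373.0441589355469), (12.131637573242188, 45.289772033691406), 89.68990325927734) [0.36700387 0.37901039] 0.09150804827891011
```

View pics/t9.png

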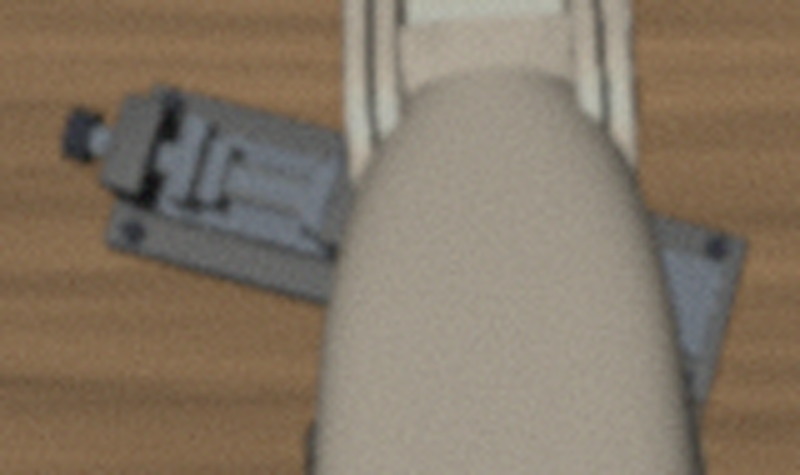

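The piece is being pushed squarely, with about 4–5 mm left to the anvil, and free push force is about 6.2 N. I continue in 0.5 mm steps, aiming for about 16 N at the tool.

Request:
{"api": "send_rows", "payload": {
  "increments": [
    [[0.01, 0, 0, 0, 0, 0], [0.01, 0, 0, 0, 0, 0], [0.01, 0, 0, 0, 0, 0], [0.01, 0, 0, 0, 0, 0]]
  ]
}}

```text
clock: 23.58
eef_pos: [0.5111, 0.0447, 0.1157]
tool_rot: [0.792, 0.61, 0.0, 0.0]
ft_force: [-0.8, -6.7, 4.2]
grip_width: 0.0001
```

Request:
{"api": "send_rows", "payload": {
  "increments": [
    [[0.01, 0, 0, 0, 0, 0], [0.01, 0, 0, 0, 0, 0]]
  ]
}}

```text
clock: 23.82
eef_pos: [0.5111, 0.0448, 0.1157]
tool_rot: [0.793, 0.61, -0.0, 0.001]
ft_force: [-2.4, -8.7, 4.8]
grip_width: -0.0
```

Request:
{"api": "send_rows", "payload": {
  "increments": [
    [[0.01, 0, 0, 0, 0, 0], [0.01, 0, 0, 0, 0, 0]]
  ]
}}

```text
clock: 24.08
eef_pos: [0.5111, 0.0448, 0.1157]
tool_rot: [0.793, 0.61, -0.001, 0.002]
ft_force: [-2.8, -11.8, 6.0]
grip_width: 0.0003
```

Anvil contact: the position has stopped and force is rising about 3 N/mm. The nip is about 6 N, so a little more is needed.

Request:
{"api": "send_rows", "payload": {
  "increments": [
    [[0.01, 0, 0, 0, 0, 0], [0.01, 0, 0, 0, 0, 0], [0, 0, 0, 0, 0, 0]]
  ]
}}

```text
clock: 24.45
eef_pos: [0.5111, 0.0449, 0.1157]
tool_rot: [0.793, 0.609, -0.002, 0.002]
ft_force: [-3.7, -13.9, 6.3]
grip_width: -0.0001
```

Run:
```python
from workcell import *
from h import *
rel(get_obs(),(.4825*X+.095*D+[0,0,.112]),75.2)
```

```text
t 24.45 pos [0.5111 0.0449 0.1157] w -0.0001
yaw 75.07 zaxis [-3.0e-04 -5.6e-03 -1.0e+00]
slide coords 0.4827 0.1739
units [-1.578 -0.     0.083]
turn units [ 0.007  0.032 -0.013] shift after turn [-1.579 -0.004  0.075]
F slide x,y,z -0.06 -14.36 6.34
```

Request:
{"api": "send_rows", "payload": {
  "increments": [
    [[0.012, 0, 0, 0, 0, 0], [0, 0, 0, 0, 0, 0], [0, 0, 0, 0, 0, 0], [0, 0, 0, 0, 0, 0]]
  ]
}}

```text
clock: 24.95
eef_pos: [0.5111, 0.0449, 0.1157]
tool_rot: [0.793, 0.609, -0.002, 0.002]
ft_force: [-2.8, -15.1, 7.6]
grip_width: -0.0001
```

Run:
```python
from workcell import *
from h import *
rel(get_obs(),(.4825*X+.095*D+[0,0,.112]),75.2)
```

```text
t 24.95 pos [0.5111 0.0449 0.1157] w -0.0001
yaw 75.04 zaxis [-6.0e-04 -6.7e-03 -1.0e+00]
slide coords 0.4827 0.1739
units [-1.578e+00  1.000e-03  8.500e-02]
turn units [ 0.007  0.038 -0.016] shift after turn [-1.579 -0.003  0.075]
F slide x,y,z 1.15 -15.27 7.59
```

The nip is about 9–10 N and held. Now I back straight off behind the post, which only breaks contact and cannot draw the handle.

Request:
{"api": "send_rows", "payload": {
  "increments": [
    [[-0.1, 0, 0, 0, 0, 0], [-0.2, 0, 0, 0, 0, 0], [-0.4, 0, 0, 0, 0, 0], [-0.4, 0, 0, 0, 0, 0], [0, 0, -0.7, 0, 0, 0], [0, 0, -0.7, 0, 0, 0], [0, 0, 0, 0, 0, 0], [0, 0, 0, 0, 0, 0]]
  ]
}}

```text
clock: 25.95
eef_pos: [0.4976, -0.0041, 0.1849]
tool_rot: [0.792, 0.61, 0.001, -0.001]
ft_force: [-0.6, 0.8, -0.4]
grip_width: -0.0003
```

Request:
{"api": "send_rows", "payload": {
  "increments": [
    [[0.8, 0, 0, 0, 0, 0], [0.8, 0, 0, 0, 0, 0], [0.8, 0, 0, 0, 0, 0], [0, 0, 0, 0, 0, 0], [0, 0, 0, 0, 0, 0]]
  ]
}}

```text
clock: 26.58
eef_pos: [0.5276, 0.1114, 0.1843]
tool_rot: [0.792, 0.61, -0.001, -0.001]
ft_force: [-0.4, 0.2, 0.2]
grip_width: 0.0002
```

Run:
```python
from workcell import *
from h import *
o=get_obs();c=camera("wrist");t=camera("side")
rel(o,(.4825*X+.095*D+[0,0,.112]),75.2)
T=np.eye(4);T[:3,:3]=R.from_quat(o["tool_rot"]).as_matrix();T[:3,3]=o["eef_pos"]
W=cloud(c,T@c["mount"]);ok=c["z_map"]>0
S=np.stack([W@X,W@D,W[...,2]],-1)
for nm,lo,hi,y0,y1 in (("piece",.073,.085,.290,.37),("jaw",.092,.1,.22,.31),("anv",.088,.1,.34,.385),("post",.138,.150,.17,.22)):
    s=S[ok&(S[...,2]>lo)&(S[...,2]<hi)&(abs(S[...,0]-.483)<.04)&(S[...,1]>y0)&(S[...,1]<y1)]
    if len(s): print(nm,len(s),rect(s),np.percentile(s[:,1],[1,99]),s[:,2].mean())
cv2.imwrite("pics/w10.png",c["color"][:,:,::-1])
cv2.imwrite("pics/s10.png",t["color"][:,:,::-1])
```

```text
t 26.57 pos [0.5276 0.1114 0.1843] w 0.0002
yaw 75.25 zaxis [-1.7e-03  6.0e-04 -1.0e+00]
slide coords 0.4817 0.2425
units [-2.949  0.017  1.446]
turn units [-0.01  -0.001  0.005] shift after turn [-2.949  0.017  1.446]
F slide x,y,z -0.43 0.1 0.19
piece 2919 ((481.78497314453125, 329.6855163574219), (50.559871673583984, 74.86409759521484), 0.2503149211406708) [0.29674393 0.36686771] 0.07899387683759028
jaw 3331 ((482.3485107421875, 279.5810546875), (34.289772033691406, 53.9869499206543), 89.78862762451172) [0.26272267 0.29651861] 0.09590235611247956
anv 1486 ((482.4538269042969, 372.4005126953125), (12.175938606262207, 45.59857177734375), 89.73076629638672) [0.36654132 0.378294  ] 0.0914160269919629
```

View pics/w10.png

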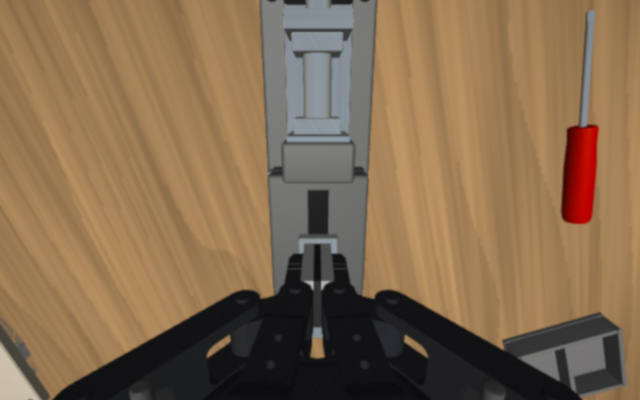

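View pics/s10.png

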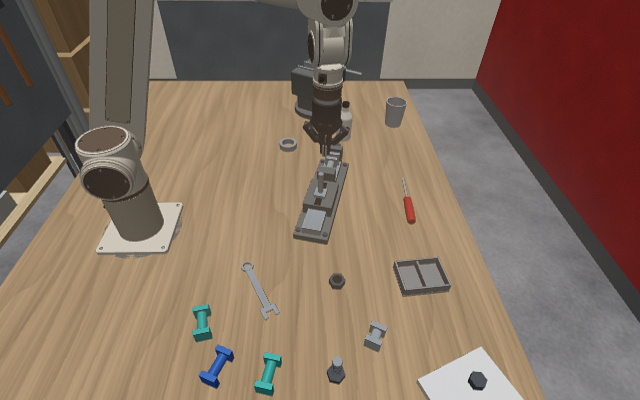

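The piece spans slide-y 0.297 to 0.367, matching the jaw face (0.2965) and anvil face (0.3665). The bystanders visible in the side view have not moved. One post check, then I hand in.

Run:
```python
from workcell import *
from h import *
c=camera("side");W=cloud(c);ok=c["z_map"]>0
S=np.stack([W@X,W@D,W[...,2]],-1)
c0=dict(np.load("pics/side0.npz"));W0=cloud(c0);S0=np.stack([W0@X,W0@D,W0[...,2]],-1)
for s_,k,y0,y1 in ((S0,c0["z_map"]>0,.19,.24),(S,ok,.17,.215)):
    s=s_[k&(s_[...,2]>.1)&(s_[...,2]<.15)&(abs(s_[...,0]-.483)<.012)&(s_[...,1]>y0)&(s_[...,1]<y1)]
    print(len(s),s.mean(0),s.min(0),s.max(0))
job_done()
```

```text
79 [0.48380427 0.20702435 0.12757426] [0.47480117 0.20022422 0.10091574] [0.49006312 0.21853059 0.14867468]
87 [0.48367937 0.1885674  0.12876785] [0.47472642 0.18181874 0.10121836] [0.49070672 0.19762199 0.14902403]
the job is handed in; nothing more can be done
```

The long piece is nipped between jaw and anvil, the arm is clear of the handle, and I handed the job in at about 27 s. No verdict was reported.

- **What I did:** I drew the jaw back to a gap of about 106–108 mm. I then gripped the longer grey piece by its waist, set it flat on the bed and let go. Finally I pushed the post from behind with closed fingers until the anvil was felt, held for a moment, and backed straight off without easing the handle back.
- **Nip force:** The tool read about 15.3 N at the hold, against about 6.3 N for the free push. That puts the nip at about 9 N.
- **Piece position:** The measured top of the piece spans 0.2967 to 0.3669 m along the slide. The jaw face is at 0.2965 m and the anvil face at 0.3665 m, so there is no visible gap. When laid down it was 0.6 mm off the centre line and square to within 0.2°, and its centre line barely moved after that. The last rectangle fit picked up bed edges (51 × 75 mm), so I relied on the span along the slide instead.
- **Handle play:** The push contact put the post about 104 mm behind the jaw face, which means the play is fully taken up. The final side-camera post position agrees to about 2 mm.
- **Bystanders and short piece:** In the final side view, those I could see were where they started; I did not measure them.
- **What went wrong:** My first approach ran joint 6 into its limit and tilted the tool a little. I corrected it by turning to another yaw, with nothing touched.

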